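# Pack the rest up to the height gauge

### The arm

A 6-joint arm with a two-finger parallel gripper is mounted at the origin on the work surface. World frame = base frame: x ahead of the robot, y to its left, z up, the work surface at z = 0. Lengths are in m, angles in rad, forces in N, time in s.
With the tool pointing down it reaches from about 0.375 to 0.9 m from the base axis. Payload 3.1 kg.
Tool frame: the origin (TCP) lies at the very end of the fingers, on their centre line; the grasp point (between the pads) lies 19 mm behind it; z points along the fingers, x is the direction in which the jaws open and shut, and the axes are right-handed (so a half turn about z gives the same grasp; the last joint's range is limited). The gripper opens to 87 mm and grips with 3 to 60 N. Pads are 19 mm wide; open, the fingers measure 117 mm over their backs; the gripper's body (75 mm by 190 mm) begins 51 mm behind the grasp point.
Start: joints at [1.034, 0.527, 1.433, -0, 1.181, -0.178], TCP at [0.219, 0.585, 0.196] pointing down, gripper open.
Joint ranges: [-3.08, 3.08], [-0.75, 2.2], [0.22, 2.44], [-1.43, 4.57], [0, 2.65], [-2.85, 2.85]. Speed limits (rad/s): [2.79, 2.79, 3.14, 3.14, 3.14, 3.14].

### API

Orientations are given as a unit quaternion [x, y, z, w].
In Python, from rig import robot gives the robot as it stands. The module is installed in compiled form; this text tells all that it offers.
- The arm moves only by the shell command python3 -m creep 'ROWS' [OPENING] [FORCE]. ROWS is a JSON object of lists of equal length, an entry for each row: "dp": the shift along the tool's x, y, z in cm, a list of three; "turn": the turn, a rotation vector about the tool's x, y, z in degrees, a list of three. In form: {"dp": [[x, y, z], ...], "turn": [[wx, wy, wz], ...]}. A call has 1 to 20 rows; each row shifts and turns the commanded pose from where the row before left it, along the tool's axes as they then stand; what a row does not reach is not made up. A row lasts 1/10 s, in which the tool goes at most 50 mm and 8.59 degrees, less where a joint would pass 70% of its speed; a pose out of reach is approached as far as the arm can. A call is refused whole if a number of a shift passes 5 or a number of a turn 8.59, either way. A call with a gripper value outside its range is refused whole. OPENING is the gripper command: -1 is fully open, 1 is shut, values between are in proportion, set as the call begins (- or left out, the last holds). The fingers move at their own pace and stop on an object; FORCE is the grip in N (left out, the last holds). Time passes only in rows, so rows that do not move let the fingers close. It gives the time, the measured TCP pose, the force and the opening at its end, in the units of the state.
- robot.get_obs(): the state, without advancing time (a new reading comes with each control period).
- robot.camera(name): name is "scene" or "top" or "wrist"; returns the picture (480x640x3 uint8, red, green, blue); there is no depth.
- robot.calibration(name): a dict with "fx", "fy", "cx", "cy" (pixels), "dist_coeffs" ([k1, k2, p1, p2, k3] as OpenCV has them; the pictures are not rectified), "rvec" (rotation vector, rad) and "tvec" (3), from world to camera coordinates, as OpenCV has them. Camera axes: x right, y down, z forward; pixel columns grow to the right and rows downward; lengths in m; the calibration is good to about 2 mm. A picture is of the moment at which its call begins: read the wrist's pose just before it. calibration takes no time and is no camera call; for the wrist camera it gives the pose at the moment of the call.
- robot.hand_in(): hands the job in, once; it reports no verdict.
Trained networks look in the newest picture that a camera, given by its name, has taken for a name from the list of things; names that differ only in an ending like _2 or _b are one class to them, and where a whole thing is asked for, a point or a joint stands for the part that bears it (a point fixed in the world has none). Each returns a list of dicts, best first, with "confidence" (0 to 1); they miss things now and then, are a little off and sometimes report something else, mostly with a low value. They report only what shows in the picture. A call takes as long as a camera call. They do not tell look-alikes from the thing itself.
- robot.masks_of(name, camera): "pixels" (480x640 bool, what is visible of it).
- robot.tip_of(name, camera): "point" ([x, y, z] in m, in the coordinates of the camera as it stood for that picture, good to about 4 mm: a listed point, or the origin of a listed thing).
The state is a dict: "time": time; "q": joint angles; "joint_velocities": joint speeds; "joint_torque": joint torques, N m; "position": TCP position; "tool_rot": TCP orientation; "ft_force": force on the tool from outside, world axes, zero at the start; "moment": the same for the moment, N m; "grip_width": finger opening in m.
Only numpy, scipy, OpenCV 4.12 (cv2) and the standard library are available. Lean on these libraries where they do the work, as an engineer would, in place of code of your own. Each camera call takes 0.05 s, during which the arm holds its last target.

### The job

Build up the rest that stands at the height gauge so that a blind's headrail can lie level on it: stack orange packers squarely on that rest, one on another and lengthwise along it, and stop when the top of the uppermost orange packer is level with the red pointer. Use only as many orange packers as that takes (one or two, depending on which rest is there).

Things in the scene. Friction and masses are not known exactly. Their poses are not given: they have to be found in the camera images.
- orange_a (a point): orange plastic packer, a plain slab 52 mm (its x) by 110 mm (its y) by 28 mm thick, about 0.12 kg, lying flat and loose on the table; this point is its centre, 14 mm above its underside. The two orange packers are alike; the green (14 mm thick) and grey (45 mm thick) ones of the same outline are not wanted
- orange_b (a point): orange plastic packer, a plain slab 52 mm (its x) by 110 mm (its y) by 28 mm thick, about 0.12 kg, lying flat and loose on the table; this point is its centre, 14 mm above its underside. The two orange packers are alike; the green (14 mm thick) and grey (45 mm thick) ones of the same outline are not wanted
- mark (a point): target point of the fixed height gauge: above the middle of its bay, level with the red pointer, 76 mm above the table. +y runs along the rest towards the gauge's aluminium post (150 mm tall, 128 mm from here; its pointer ends 82 mm from here); z is up. In the bay, centred below, stands a fixed rest 48 mm (x) by 120 mm (y): the high blue one or the low dark steel one, 20 mm high
- high_rest_top (a point): centre of the top face of the high rest, a fixed blue block 48 mm by 120 mm (its y) and 48 mm high. It stands either in the gauge's bay (this point then lies straight under the mark), or parked 200 mm beside it along the mark's -y, unused, and then the low rest, 20 mm high, is in the bay
Things that resemble listed ones, but are neither listed nor needed, are in the scene too. Leave any brown or yellow look-alike of the part that bears mark alone.

How it is judged:
At the end, for the whole second after the job is handed in: The uppermost orange packer's top is within 10 mm of the pointer's height, its centre within 20 mm of the bay's middle, its length within 11 degrees of the rest's, flat within 10 degrees; the other orange packer is lower (beneath it or aside); both at rest (((z of orange_a in the frame of mark between -0.024 and -0.004 m and horizontal distance between orange_a and mark below 0.02 m and angle between orange_a's own z axis and vertical below 0.17 rad and angle between the y axis of orange_a and the y axis of mark, either way round below 0.2 rad and z of orange_b in the frame of mark below -0.024 m and linear speed of each of packer_a, packer_b below 0.02 m/s) or (z of orange_b in the frame of mark between -0.024 and -0.004 m and horizontal distance between orange_b and mark below 0.02 m and angle between orange_b's own z axis and vertical below 0.17 rad and angle between the y axis of orange_b and the y axis of mark, either way round below 0.2 rad and z of orange_a in the frame of mark below -0.024 m and linear speed of each of packer_b, packer_a below 0.02 m/s))); the robot touches nothing.
It also fails if it takes over 59 s, if anything falls off the work surface, if the arm or the gripper's body presses on something with over 40 N, if the wrist force passes 120 N, or if a joint passes its speed limit or range.

## Working session

There is one attempt and no reset: what is moved stays moved. The work goes in short steps, Python scripts to look and compute and a shell command to move; the robot and the scene stay as the last step left them, time stands still between calls to the robot, and variables do not carry over. Pictures are saved under pics/ and viewed, and the job is handed in when it is done.

```bash
mkdir -p pics; cat > h.py <<'E'
import numpy as np, cv2
from rig import robot
from scipy.spatial.transform import Rotation as R
def shot(n,f):
    im=robot.camera(n); cv2.imwrite('pics/'+f,im[:,:,::-1]); return im
def cal(n):
    c=robot.calibration(n); K=np.array([[c['fx'],0,c['cx']],[0,c['fy'],c['cy']],[0,0,1]]); return K,np.array(c['dist_coeffs']),R.from_rotvec(np.ravel(c['rvec'])).as_matrix(),np.ravel(c['tvec'])
def toworld(n,p):
    K,d,r,t=cal(n); return r.T@(np.array(p)-t)
def pix2z(n,uv,z):
    K,d,r,t=cal(n); u=cv2.undistortPoints(np.array(uv,float).reshape(-1,1,2),K,d).reshape(-1,2)
    D=np.c_[u,np.ones(len(u))]@r; C=-r.T@t; return C+D*((z-C[2])/D[:,2])[:,None]
def w2p(n,P):
    K,d,r,t=cal(n); return cv2.projectPoints(np.array(P,float).reshape(-1,3),cv2.Rodrigues(r)[0],t,K,d)[0].reshape(-1,2)
E
python3 - <<'E'
from h import *
o=robot.get_obs(); print(o['time'],o['position'],o['tool_rot'],o['grip_width'])
for c in ['top','scene']:
    shot(c,c+'0.png')
    for n in ['orange_a','mark','high_rest_top']:
        for d in robot.tip_of(n,c): print(c,n,round(d['confidence'],2),toworld(c,d['point']).round(4))
E
```

```text
0.0 [0.21844612 0.58474907 0.19468891] [ 8.21651995e-01  5.69988499e-01 -9.59466976e-04  4.36391679e-04] 0.0870017210215174
top orange_a 0.88 [ 0.4275 -0.2642  0.0104]
top orange_a 0.6 [ 0.4582 -0.0781  0.0185]
top high_rest_top 0.87 [0.6286 0.1199 0.052 ]
scene orange_a 0.85 [ 0.4297 -0.262   0.0167]
scene orange_a 0.58 [0.6324 0.1176 0.0476]
scene high_rest_top 0.91 [0.6328 0.1183 0.0488]
```

View pics/top0.png

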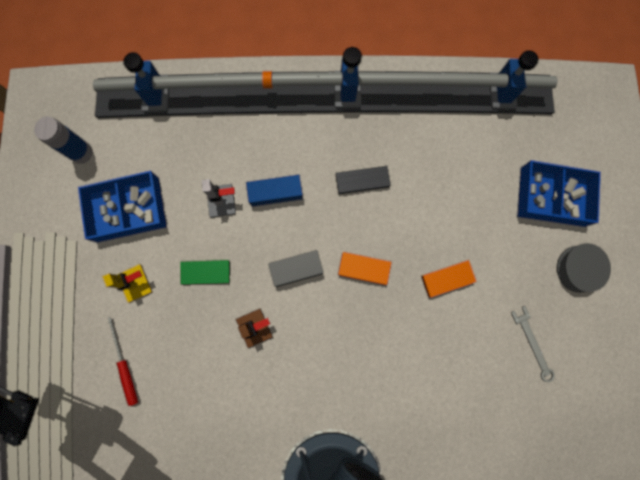

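View pics/scene0.png

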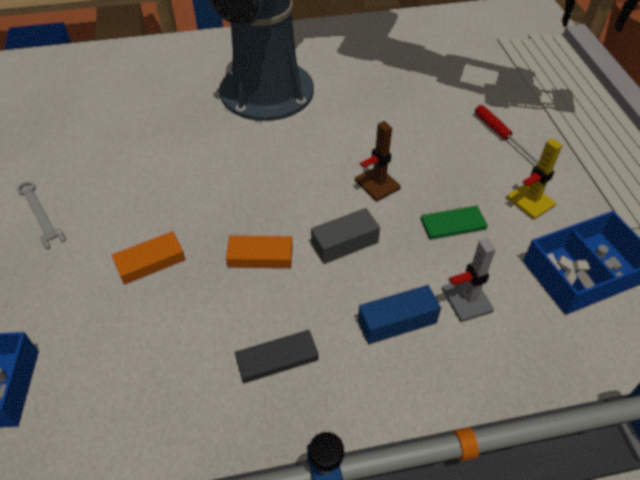

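The blue high rest stands beside the aluminium gauge (gauge at top px (220,200), blue at (275,190)). The dark low rest at (362,180) is parked, so one packer is needed. Next I'll measure the corners.

```bash
python3 - <<'E'
from h import *
from scipy.optimize import least_squares
def fit(box,col,L,W,z0,z1,guess):
    # silhouette fit in both cams: compare convex hull masks
    pass
top=cv2.imread('pics/top0.png'); sc=cv2.imread('pics/scene0.png')
def mask(im,col):
    h=cv2.cvtColor(im,cv2.COLOR_BGR2HSV)
    lo,hi={'o':((5,150,90),(20,255,255)),'b':((100,120,40),(125,255,255))}[col]
    return cv2.inRange(h,lo,hi)
def comp(m,uv):
    n,l=cv2.connectedComponents(m); x=l[uv[1],uv[0]]; return (l==x).astype(np.uint8)
def corners(x,y,a,L,W,z0,z1):
    u=np.array([np.cos(a),np.sin(a)]);v=np.array([-u[1],u[0]])
    return np.array([[*(np.array([x,y])+i*L/2*u+j*W/2*v),z] for i in(1,-1) for j in (1,-1) for z in (z0,z1)])
from scipy.optimize import minimize
items={'P1':('o',(365,268),(260,250),.11,.052,0,.028,(.458,-.078,np.radians(80))),'P2':('o',(450,280),(150,258),.11,.052,0,.028,(.428,-.263,np.radians(105))),
'blue':('b',(275,190),(400,313),.12,.048,0,.048,(.63,.119,np.radians(100)))}
S=4
for k,(c,ut,us,L,W,z0,z1,g) in items.items():
    for cams in (['top'],['scene'],['top','scene']):
        ms={n:comp(mask(i,c),u).astype(float) for n,i,u in (('top',top,ut),('scene',sc,us)) if n in cams}
        def cost(p):
            s=0
            for n,m in ms.items():
                uv=w2p(n,corners(*p,L,W,z0,z1)); h=cv2.convexHull(((uv+.5)*S*16-8).astype(np.int32).reshape(-1,1,2))
                big=np.zeros((480*S,640*S),np.uint8); cv2.fillConvexPoly(big,h,255,shift=4)
                s+=np.abs(cv2.resize(big,(640,480),interpolation=cv2.INTER_AREA)/255.-m).sum()
            return s
        sx=np.array([g]+[np.array(g)+d for d in ([.01,0,0],[0,.01,0],[0,0,.15])])
        best=minimize(cost,g,method='Nelder-Mead',options=dict(initial_simplex=sx,maxiter=90))
        print(k,cams,best.x[:2].round(4),np.degrees(best.x[2]).round(1),round(best.fun),[int(m.sum()) for m in ms.values()])
E
```

```text
P1 ['top'] [ 0.4553 -0.0782] 77.3 97 [1180]
P1 ['scene'] [ 0.4574 -0.0771] 81.0 258 [1970]
P1 ['top', 'scene'] [ 0.4554 -0.0772] 78.3 359 [1180, 1970]
P2 ['top'] [ 0.43  -0.265] 107.0 102 [1152]
P2 ['scene'] [ 0.4288 -0.2641] 107.5 260 [2054]
P2 ['top', 'scene'] [ 0.4296 -0.2648] 107.1 371 [1152, 2054]
blue ['top'] [0.6321 0.1183] 96.1 239 [1220]
blue ['scene'] [0.6307 0.1206] 100.0 468 [2870]
blue ['top', 'scene'] [0.6314 0.1205] 99.9 710 [1220, 2870]
```

```bash
cat >> h.py <<'E'
def plan(xyz,ang,n):
    """rows from the present pose to tool-down pose with tool x at ang deg"""
    o=robot.get_obs(); p=np.array(o['position']); r=R.from_quat(o['tool_rot'])
    M=r.as_matrix(); a0=np.degrees(np.arctan2(M[1,0],M[0,0])); da=(ang-a0+180)%360-180
    if abs(da)>90: da-=180*np.sign(da)
    print('pos',p.round(4),'ang',a0.round(2),'tilt',np.degrees(np.arccos(-M[2,2])).round(2),'turn per row',round(-da/n,2),'t',o['time'])
    d=(np.array(xyz)-p)/n
    for i in range(n):
        a=np.radians(a0+da*i/n); X=np.array([np.cos(a),np.sin(a),0]);Y=np.array([np.sin(a),-np.cos(a),0])
        print('[%.2f,%.2f,%.2f]'%tuple(100*np.array([d@X,d@Y,-d[2]])),end=',')
    print()
E
python3 - <<'E'
from h import *
plan([.456,-.0775,.16],-11.5,16)
E
```

```text
pos [0.2188 0.5853 0.1955] ang 69.5 tilt 0.02 turn per row 5.06 t 0.4
[-3.36,2.84,0.22],[-3.10,3.13,0.22],[-2.81,3.39,0.22],[-2.50,3.62,0.22],[-2.17,3.83,0.22],[-1.82,4.00,0.22],[-1.46,4.15,0.22],[-1.09,4.26,0.22],[-0.71,4.34,0.22],[-0.33,4.39,0.22],[0.06,4.40,0.22],[0.45,4.38,0.22],[0.84,4.32,0.22],[1.21,4.23,0.22],[1.58,4.11,0.22],[1.94,3.95,0.22],
```

```bash
python3 -m creep '{"dp":[[-3.4,2.8,0],[-3.1,3.1,0],[-2.8,3.4,0],[-2.5,3.6,0],[-2.2,3.8,0],[-1.8,4.0,0],[-1.5,4.1,0],[-1.1,4.3,0],[-0.7,4.3,0],[-0.3,4.4,0],[0.1,4.4,0],[0.5,4.4,0],[0.8,4.3,0.5],[1.2,4.2,1],[1.6,4.1,1],[1.9,3.9,1],[0,0,0],[0,0,0]],"turn":[[0,0,5.1],[0,0,5.1],[0,0,5.1],[0,0,5.1],[0,0,5.1],[0,0,5.1],[0,0,5.1],[0,0,5.1],[0,0,5.1],[0,0,5.1],[0,0,5.1],[0,0,5.1],[0,0,5.1],[0,0,5.1],[0,0,5.1],[0,0,5.1],[0,0,0],[0,0,0]]}' -1; python3 - <<'E'
from h import *
shot('wrist','w1.png')
print(robot.get_obs()['q'])
C=pix2z('wrist',[[320,240]],.028); print(C)
plan([.456,-.0775,.06],-11.5,1)
def cs(x,y,a,L,W,z):
    u=np.array([np.cos(a),np.sin(a)]);v=np.array([-u[1],u[0]])
    return [[*(np.array([x,y])+i*L/2*u+j*W/2*v),z] for i,j in((1,1),(1,-1),(-1,-1),(-1,1))]
print(w2p('wrist',cs(.4555,-.0773,np.radians(78.3),.11,.052,.028)).round())
E
```

```text
time: 2.2
position: [0.4516, -0.0779, 0.1604]
tool_rot: [0.994, -0.106, -0.001, -0.0]
ft_force: [0.1, -0.1, -0.1]
grip_width: 0.0871
[-4.13895365e-01  3.59551981e-01  1.87723724e+00  3.70582871e-04
  9.06303716e-01 -2.02666750e-01]
[[ 0.44487871 -0.0936197   0.028     ]]
pos [ 0.4511 -0.0768  0.1605] ang -12.12 tilt 0.09 turn per row -0.62 t 2.25
[0.49,-0.04,10.05],
[[298. 161.]
 [356. 160.]
 [355. 277.]
 [301. 277.]]
```

View pics/w1.png

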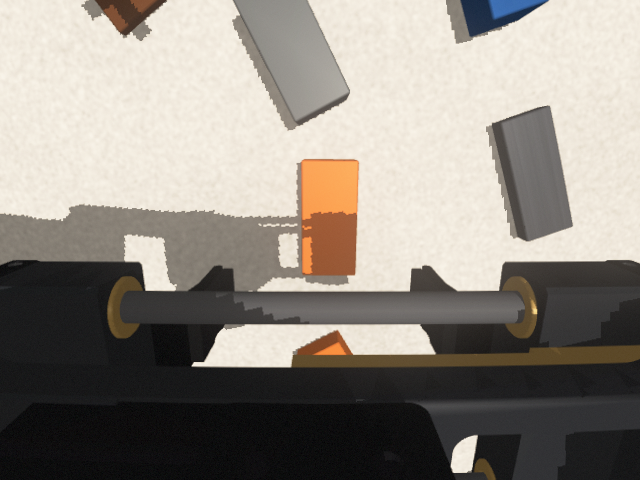

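```bash
python3 - <<'E'
from h import *
P=pix2z('wrist',[[303,159.5],[358,160.5],[355.5,275],[302,273.5]],.028)
print(P.round(4),P.mean(0).round(4)); a=P[0]-P[3];b=P[1]-P[2]
print(np.degrees(np.arctan2(a[1],a[0])),np.degrees(np.arctan2(b[1],b[0])))
K,d,r,t=cal('wrist'); print('cam',-r.T@t)
E
```

```text
[[ 0.4457 -0.0179  0.028 ]
 [ 0.4935 -0.029   0.028 ]
 [ 0.471  -0.135   0.028 ]
 [ 0.4208 -0.1227  0.028 ]] [ 0.4578 -0.0761  0.028 ]
76.62783071263289 78.0130660086079
cam [ 0.46470331 -0.01131737  0.34855689]
```

```bash
python3 -m creep '{"dp":[[0.6,-0.1,3],[0,0,4],[0,0,4],[0,0,3],[0,0,1.2],[0,0,0],[0,0,0]],"turn":[[0,0,0.3],[0,0,0],[0,0,0],[0,0,0],[0,0,0],[0,0,0],[0,0,0]]}' -1; python3 -m creep '{"dp":[[0,0,0],[0,0,0],[0,0,0],[0,0,0],[0,0,0],[0,0,0],[0,0,0],[0,0,0]],"turn":[[0,0,0],[0,0,0],[0,0,0],[0,0,0],[0,0,0],[0,0,0],[0,0,0],[0,0,0]]}' 1 20
```

```text
time: 2.95
position: [0.4578, -0.0764, 0.0092]
tool_rot: [0.994, -0.107, 0.0, -0.0]
ft_force: [-0.4, -0.1, -0.5]
grip_width: 0.0872
time: 3.75
position: [0.4578, -0.0775, 0.0086]
tool_rot: [0.994, -0.108, -0.0, -0.0]
ft_force: [0.1, 0.6, -0.5]
grip_width: 0.0309
```

```bash
python3 - <<'E'
from h import *
shot('wrist','w2.png');shot('scene','s2.png'); o=robot.get_obs(); print(o['grip_width'],o['time'])
E
```

```text
0.022494372995061646 3.85
```

View pics/w2.png

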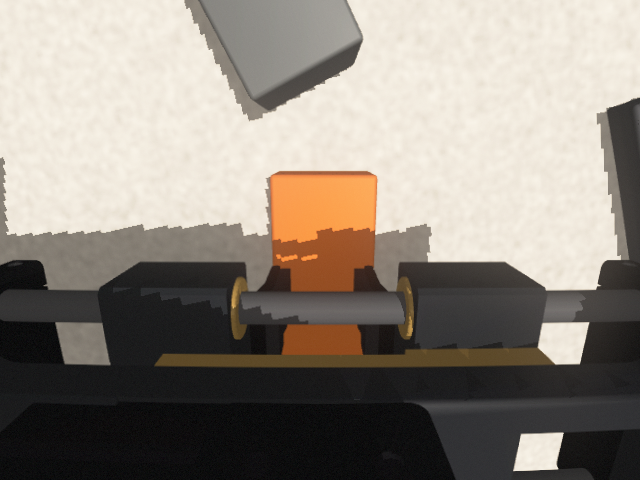

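View pics/s2.png

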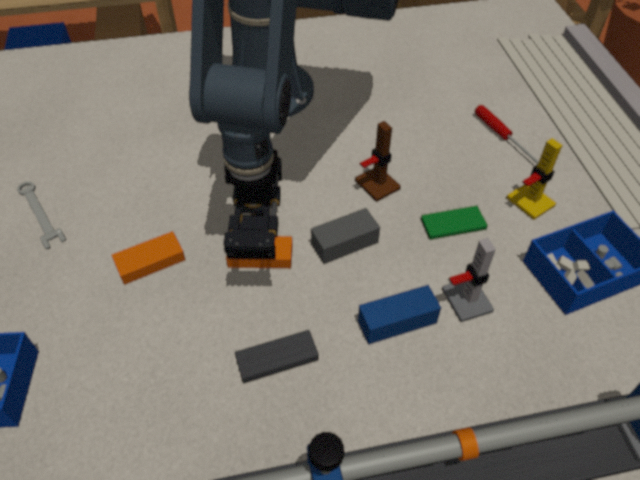

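```bash
python3 - <<'E'
from h import *
o=robot.get_obs(); p=np.array(o['position']); M=R.from_quat(o['tool_rot']).as_matrix(); print(o['time'],o['grip_width'],p)
for z in (0,-.019,-.05,-.07):
    print(z,w2p('wrist',[p+M@[s*w/2,y,z] for s in(-1,1) for w in(.0225,.052) for y in (0,-.0095)]).round().tolist())
print(w2p('top',[p]),w2p('scene',[p,p+[0,0,.1]]))
shot('top','t2.png'); print(robot.get_obs()['grip_width'])
E
python3 -c "
import cv2
a=cv2.imread('pics/t2.png')[180:360,250:490];cv2.imwrite('pics/t2c.png',cv2.resize(a,None,fx=3,fy=3))
a=cv2.imread('pics/s2.png')[140:300,150:350];cv2.imwrite('pics/s2c.png',cv2.resize(a,None,fx=3.6,fy=3.6))"
```

```text
3.85 0.022494372995061646 [ 0.45779433 -0.07745081  0.00857802]
0 [[303.0, 270.0], [303.0, 253.0], [277.0, 270.0], [276.0, 253.0], [343.0, 270.0], [343.0, 253.0], [369.0, 270.0], [370.0, 253.0]]
-0.019 [[301.0, 282.0], [301.0, 264.0], [272.0, 282.0], [272.0, 264.0], [345.0, 282.0], [345.0, 264.0], [374.0, 282.0], [375.0, 264.0]]
-0.05 [[297.0, 309.0], [297.0, 288.0], [263.0, 309.0], [262.0, 288.0], [350.0, 309.0], [350.0, 288.0], [384.0, 309.0], [385.0, 288.0]]
-0.07 [[293.0, 333.0], [293.0, 309.0], [254.0, 333.0], [253.0, 309.0], [354.0, 333.0], [354.0, 309.0], [393.0, 333.0], [395.0, 309.0]]
[[363.59569968 267.51258706]] [[259.6053396  253.51630511]
 [254.81403494 215.10799664]]
0.01916222891255772
```

View pics/t2c.png

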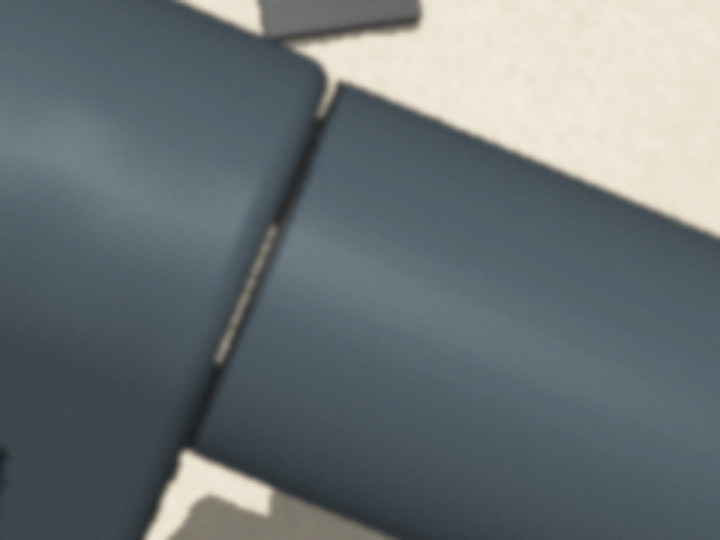

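View pics/s2c.png

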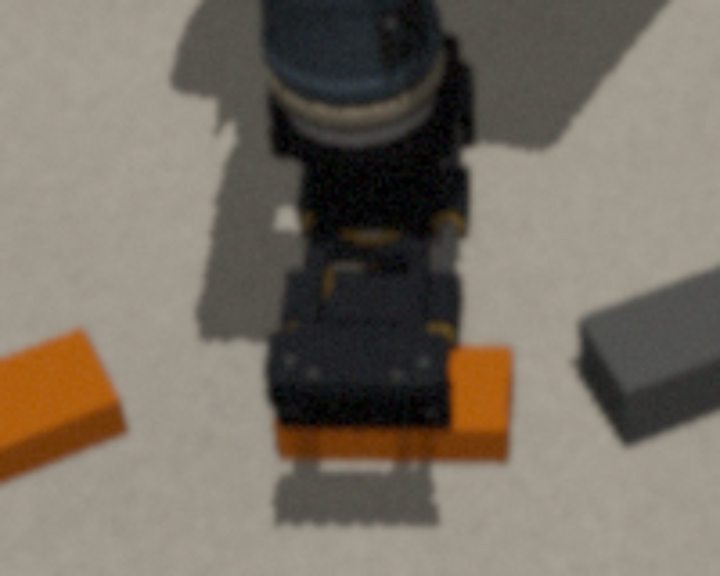

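```bash
python3 - <<'E'
from h import *
im=shot('wrist','w3.png'); o=robot.get_obs(); print(o['grip_width'],o['joint_torque'],o['ft_force'],o['moment'])
for f in ('w2','w3'):
    a=cv2.imread(f'pics/{f}.png')[160:370,220:430]; a=cv2.convertScaleAbs(a,alpha=1.5,beta=25); cv2.imwrite(f'pics/{f}c.png',cv2.resize(a,(600,600),interpolation=cv2.INTER_CUBIC))
E
```

```text
0.015139190300857664 [-4.98482128e-03 -3.70075285e+01 -4.97901320e+00  3.27793113e-02
  5.17562509e-02  5.90603372e-05] [-0.12575154 -1.09299867  0.51186877] [-0.10096374  0.05843878 -0.00182448]
```

View pics/w3c.png

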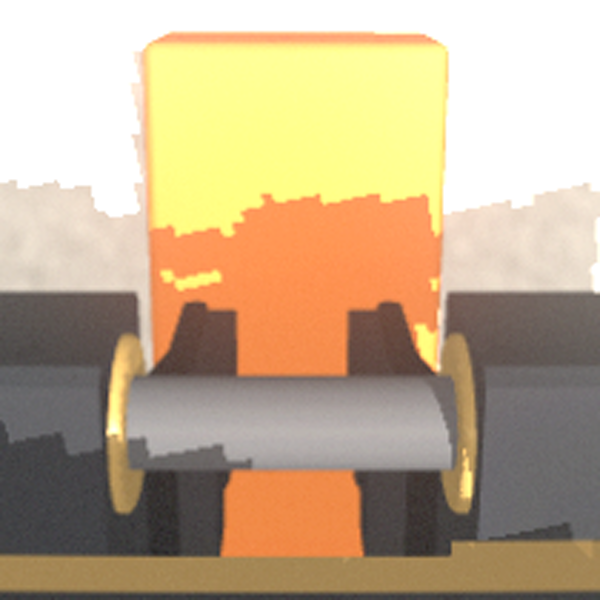

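```bash
python3 - <<'E'
from h import *
K,d,r,t=cal('wrist'); print(K[0,0],d,-r.T@t, robot.get_obs()['position'],robot.get_obs()['q'])
def cs(x,y,a,L,W,z):
    u=np.array([np.cos(a),np.sin(a)]);v=np.array([-u[1],u[0]])
    return [[*(np.array([x,y])+i*L/2*u+j*W/2*v),z] for i,j in((1,1),(1,-1),(-1,-1),(-1,1))]
for z in(.028,0.008,0): print(w2p('wrist',cs(.4575,-.0765,np.radians(77.5),.11,.052,z)).round().tolist()[:2])
E
```

```text
352.33153951553743 [-0.04437583  0.          0.          0.          0.        ] [ 0.47154254 -0.01186927  0.19659728] [ 0.45782477 -0.07745225  0.00858894] [-4.08984508e-01  6.59837913e-01  1.97469671e+00  1.46130626e-05
  5.07176985e-01 -1.92504197e-01]
[[267.0, 171.0], [377.0, 172.0]]
[[273.0, 169.0], [372.0, 169.0]]
[[275.0, 168.0], [370.0, 168.0]]
```

```bash
python3 -c "
import cv2
a=cv2.imread('pics/w1.png')[140:380,180:460];a=cv2.convertScaleAbs(a,alpha=1.5,beta=25);cv2.imwrite('pics/w1c.png',cv2.resize(a,None,fx=2.5,fy=2.5))"
```

```text
(no output)
```

View pics/w1c.png

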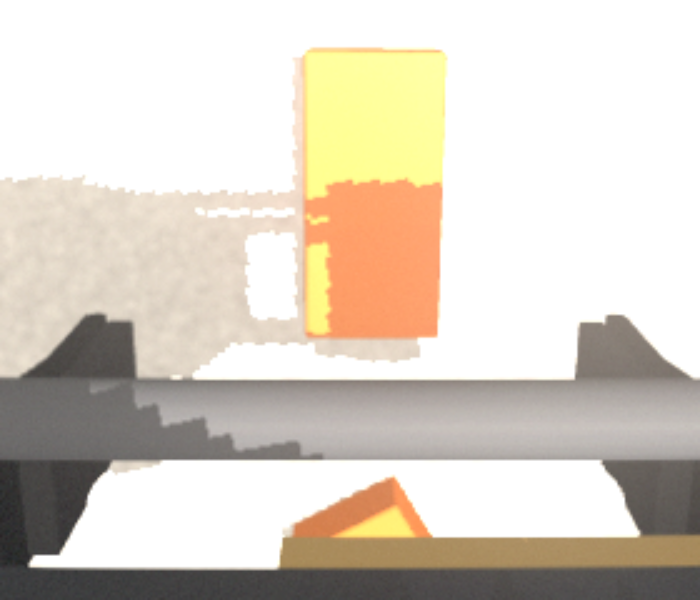

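The fingers close freely above an untouched packer: the gap is down to 15 mm with the 52 mm wide packer below, and there is no force. So the real fingertips sit higher than the reported z says. I'll reopen and feel my way down.

```bash
python3 -m creep '{"dp":[[0,0,0],[0,0,0],[0,0,0],[0,0,0],[0,0,0],[0,0,0],[0,0,0],[0,0,0],[0,0,0],[0,0,0],[0,0,0]],"turn":[[0,0,0],[0,0,0],[0,0,0],[0,0,0],[0,0,0],[0,0,0],[0,0,0],[0,0,0],[0,0,0],[0,0,0],[0,0,0]]}' -1
python3 -m creep '{"dp":[[0,0,0.3],[0,0,0.3],[0,0,0]],"turn":[[0,0,0],[0,0,0],[0,0,0]]}' -1
python3 - <<'E'
from h import *
shot('wrist','w4.png'); shot('scene','s4.png')
a=cv2.imread(f'pics/w4.png')[160:370,180:470]; a=cv2.convertScaleAbs(a,alpha=1.5,beta=25); cv2.imwrite(f'pics/w4c.png',cv2.resize(a,None,fx=2.5,fy=2.5))
a=cv2.imread(f'pics/s4.png')[140:300,150:350]; a=cv2.convertScaleAbs(a,alpha=1.5,beta=25); cv2.imwrite(f'pics/s4c.png',cv2.resize(a,None,fx=3.6,fy=3.6))
E
```

```text
time: 5.05
position: [0.4578, -0.0775, 0.0086]
tool_rot: [0.994, -0.108, -0.0, -0.0]
ft_force: [0.0, 0.6, -0.1]
grip_width: 0.086
time: 5.35
position: [0.4576, -0.0773, 0.0022]
tool_rot: [0.994, -0.108, -0.0, -0.0]
ft_force: [-0.3, 0.1, 0.1]
grip_width: 0.087
```

View pics/w4c.png

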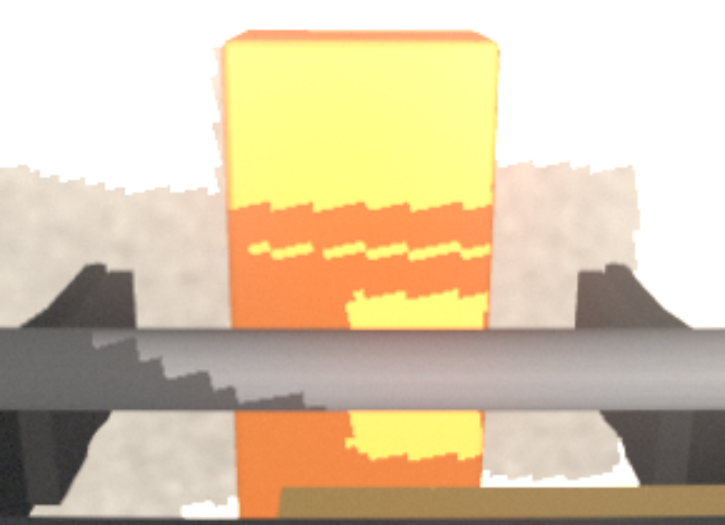

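View pics/s4c.png

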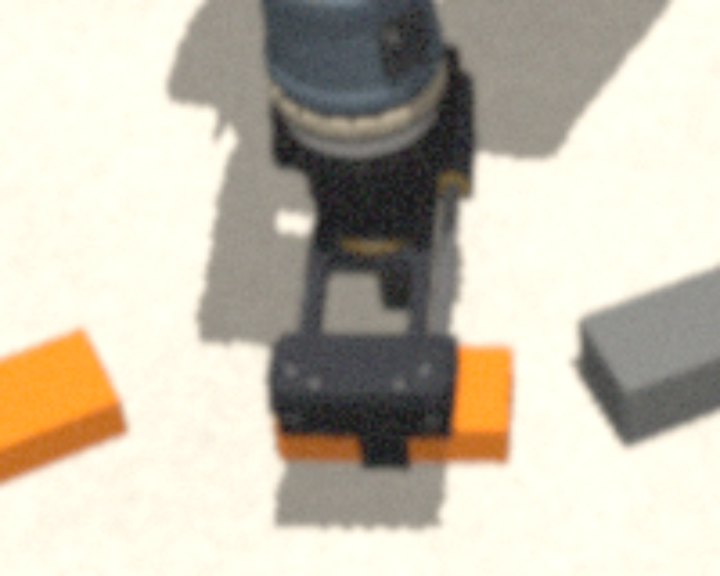

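```bash
python3 - <<'E'
from h import *
o=robot.get_obs(); p=np.array(o['position']); M=R.from_quat(o['tool_rot']).as_matrix(); print(o['time'],p)
for x in (.0435,.0585):
  for dz in (0,.01,.02,.03): print(x,dz,w2p('scene',[p+M@[x,y,-dz] for y in(-.0095,.0095)]).round(1).tolist())
# packer lower far edge
a=np.radians(77.5);u=np.array([np.cos(a),np.sin(a)]);v=np.array([u[1],-u[0]])
print(w2p('scene',[[*(np.array([.4575,-.0765])+s*.055*u+.026*v),z] for s in(1,-1) for z in (0,.028)]).round(1).tolist())
E
```

```text
5.45 [ 0.45768366 -0.07739561  0.00243383]
0.0435 0 [[263.5, 276.1], [252.3, 275.9]]
0.0435 0.01 [[263.1, 272.6], [251.8, 272.4]]
0.0435 0.02 [[262.7, 269.0], [251.2, 268.9]]
0.0435 0.03 [[262.2, 265.4], [250.7, 265.3]]
0.0585 0 [[262.9, 283.3], [251.5, 283.2]]
0.0585 0.01 [[262.4, 279.9], [251.0, 279.7]]
0.0585 0.02 [[262.0, 276.4], [250.5, 276.2]]
0.0585 0.03 [[261.5, 272.8], [249.9, 272.6]]
[[291.4, 268.8], [290.8, 258.8], [227.2, 267.9], [225.2, 258.0]]
```

```bash
python3 -m creep '{"dp":[[0,0,0.5],[0,0,0.5],[0,0,0.2],[0,0,0]],"turn":[[0,0,0],[0,0,0],[0,0,0],[0,0,0]]}' -1
python3 - <<'E'
from h import *
shot('wrist','w5.png'); shot('scene','s5.png')
a=cv2.imread(f'pics/w5.png')[160:370,180:470]; a=cv2.convertScaleAbs(a,alpha=1.5,beta=25); a=cv2.resize(a,None,fx=1.5,fy=1.5)
b=cv2.imread(f'pics/s5.png')[200:300,200:310]; b=cv2.convertScaleAbs(b,alpha=1.5,beta=25); b=cv2.resize(b,(346,315))
cv2.imwrite('pics/c5.png',np.hstack([a,b]))
E
```

```text
time: 5.85
position: [0.4575, -0.0773, -0.0098]
tool_rot: [0.994, -0.108, -0.0, -0.0]
ft_force: [0.3, -0.3, 0.1]
grip_width: 0.087
```

View pics/c5.png

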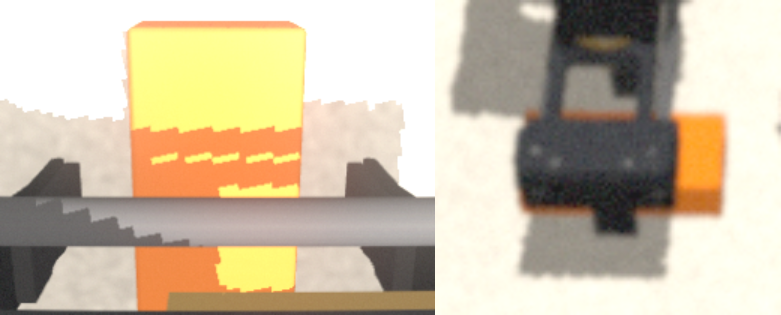

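```bash
python3 -m creep '{"dp":[[0,0,0.3],[0,0,0.1],[0,0,0]],"turn":[[0,0,0],[0,0,0],[0,0,0]]}' -1
python3 -m creep '{"dp":[[0,0,0],[0,0,0],[0,0,0],[0,0,0],[0,0,0],[0,0,0],[0,0,0]],"turn":[[0,0,0],[0,0,0],[0,0,0],[0,0,0],[0,0,0],[0,0,0],[0,0,0]]}' 1 20
```

```text
time: 6.25
position: [0.4578, -0.0774, -0.0135]
tool_rot: [0.994, -0.108, -0.0, -0.0]
ft_force: [-0.7, 0.6, -0.7]
grip_width: 0.0869
time: 6.95
position: [0.458, -0.0775, -0.0133]
tool_rot: [0.994, -0.108, 0.0, 0.0]
ft_force: [-0.3, 0.0, 0.9]
grip_width: 0.0515
```

```bash
python3 -m creep '{"dp":[[0,0,-1],[0,0,-2],[0,0,-3],[0,0,-4],[0,0,-3],[0,0,-1],[0,0,0]],"turn":[[0,0,0],[0,0,0],[0,0,0],[0,0,0],[0,0,0],[0,0,0],[0,0,0]]}' 1 25
python3 - <<'E'
from h import *
shot('wrist','w6.png')
plan([.62,.10,.125],7.5,9)
E
```

```text
time: 7.65
position: [0.4585, -0.0777, 0.128]
tool_rot: [0.994, -0.108, 0.002, 0.001]
ft_force: [0.6, -0.4, -2.2]
grip_width: 0.0519
pos [ 0.4576 -0.0773  0.1267] ang -12.4 tilt 0.02 turn per row -2.21 t 7.7
[1.34,-2.31,0.02],[1.43,-2.26,0.02],[1.51,-2.20,0.02],[1.60,-2.14,0.02],[1.68,-2.08,0.02],[1.76,-2.01,0.02],[1.83,-1.94,0.02],[1.91,-1.87,0.02],[1.98,-1.80,0.02],
```

View pics/w6.png

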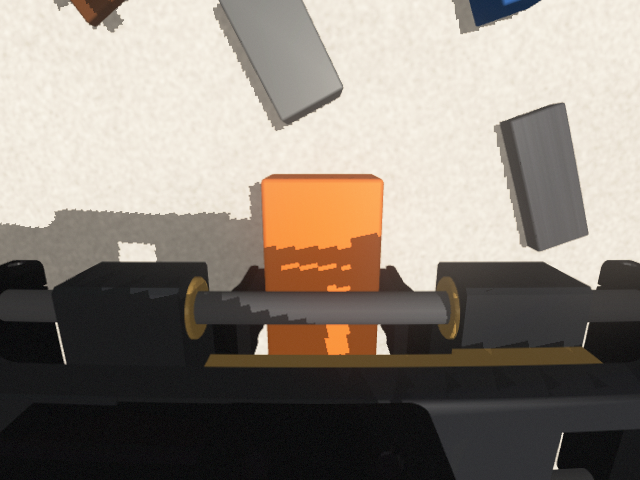

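The packer is held level (top face px 263-383). I'll move short of the blue rest first so the wrist camera can see it.

```bash
python3 - <<'E'
from h import *
plan([.62,-.005,.127],8,6)
E
```

```text
pos [ 0.4576 -0.0773  0.1267] ang -12.4 tilt 0.02 turn per row -3.4 t 7.7
[2.39,-1.76,-0.00],[2.49,-1.61,-0.00],[2.58,-1.46,-0.00],[2.66,-1.31,-0.00],[2.73,-1.15,-0.00],[2.80,-0.98,-0.00],
```

```bash
python3 -m creep '{"dp":[[1.2,-0.9,0],[2.4,-1.7,0],[2.5,-1.6,0],[2.6,-1.4,0],[2.7,-1.2,0],[2.8,-1.0,0],[1.4,-0.5,0],[0,0,0],[0,0,0]],"turn":[[0,0,-1.7],[0,0,-3.4],[0,0,-3.4],[0,0,-3.4],[0,0,-3.4],[0,0,-3.4],[0,0,-1.7],[0,0,0],[0,0,0]]}'
python3 - <<'E'
from h import *
shot('wrist','w7.png')
E
```

```text
time: 8.6
position: [0.6186, -0.0038, 0.1244]
tool_rot: [0.998, 0.07, -0.002, -0.0]
ft_force: [-0.4, -0.5, -1.4]
grip_width: 0.0516
```

View pics/w7.png

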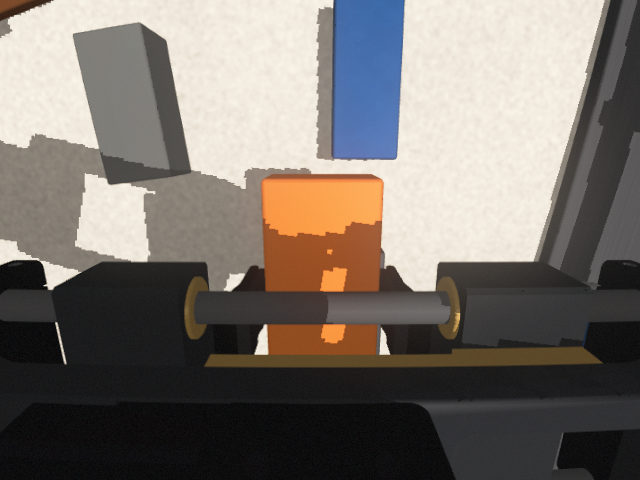

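```bash
python3 - <<'E'
from h import *
im=cv2.imread('pics/w7.png'); hsv=cv2.cvtColor(im,cv2.COLOR_BGR2HSV); m=cv2.inRange(hsv,(100,140,60),(125,255,255))[:165]
L=[];Rr=[]
for v in range(5,150,10):
    x=np.where(m[v,300:430])[0]+300; L.append((x[0],v));Rr.append((x[-1]+1,v))
for e in (L,Rr):
    P=pix2z('wrist',e,.048); k=np.polyfit(P[:,1],P[:,0],1); print('axis deg',90-np.degrees(np.arctan(k[0])),'x at y=.12',np.polyval(k,.12),'res',np.abs(P[:,0]-np.polyval(k,P[:,1])).max())
print([ (u,np.where(m[100:,u])[0].max()+100) for u in (345,365,385)])
near=pix2z('wrist',[(u,np.where(m[100:,u])[0].max()+101) for u in (345,365,385)],.048); print(near)
c=pix2z('wrist',[[265,180],[381,180]],.16); print('packer far corners',c)
o=robot.get_obs(); print(o['position'])
E
```

```text
Traceback (most recent call last):
IndexError: index 0 is out of bounds for axis 0 with size 0
```

```bash
python3 - <<'E'
from h import *
im=cv2.imread('pics/w7.png'); b=im.astype(int); m=((b[:,:,0]>b[:,:,2]+50))[:168]
L=[];Rr=[]
for v in range(5,150,10):
    x=np.where(m[v,300:430])[0]+300; L.append((x[0],v));Rr.append((x[-1]+1,v))
print(L[0],L[-1],Rr[0],Rr[-1])
for e in (L,Rr):
    P=pix2z('wrist',e,.048); k=np.polyfit(P[:,1],P[:,0],1); print('axis deg',90-np.degrees(np.arctan(k[0])),'x at y=.12',np.polyval(k,.12),'res',np.abs(P[:,0]-np.polyval(k,P[:,1])).max())
E_=[(u,np.where(m[100:,u])[0].max()+101) for u in (345,365,385)]; print(E_)
print(pix2z('wrist',E_,.048)); 
print('packer far corners',pix2z('wrist',[[265,180],[381,180]],.16))
print(robot.get_obs()['position'])
E
```

```text
(np.int64(335), 5) (np.int64(334), 145) (np.int64(404), 5) (np.int64(397), 145)
axis deg 97.74325084357659 x at y=.12 0.6089470471010462 res 0.0006335131253791815
axis deg 97.52627932804518 x at y=.12 0.6558961231284686 res 0.00023213514233277888
[(345, np.int64(158)), (365, np.int64(158)), (385, np.int64(159))]
[[0.62595088 0.05721199 0.048     ]
 [0.64052619 0.05928873 0.048     ]
 [0.65524813 0.06067297 0.048     ]]
packer far corners [[0.58608706 0.04539978 0.16      ]
 [0.63561425 0.05237853 0.16      ]]
[ 0.6182017  -0.00408557  0.12481898]
```

```bash
python3 -m creep '{"dp":[[0.3,-1.2,0],[0.7,-2.8,0],[0.9,-3.5,0],[0.7,-2.8,0],[0.4,-1.4,0],[0.1,-0.4,0],[0,0,1],[0,0,2],[0,0,2],[0,0,1.5],[0,0,0.8],[0,0,0],[0,0,0]],"turn":[[0,0,0.2],[0,0,0.2],[0,0,0],[0,0,0],[0,0,0],[0,0,0],[0,0,0],[0,0,0],[0,0,0],[0,0,0],[0,0,0],[0,0,0],[0,0,0]]}'
python3 - <<'E'
from h import *
shot('wrist','w8.png');shot('scene','s8.png')
plan([.632,.120,.037],7.6,1)
E
```

```text
time: 9.95
position: [0.6349, 0.1192, 0.0539]
tool_rot: [0.998, 0.066, 0.0, 0.0]
ft_force: [-1.1, -0.4, -1.6]
grip_width: 0.052
pos [0.6353 0.1195 0.0546] ang 7.59 tilt 0.11 turn per row -0.01 t 10.05
[-0.32,-0.09,1.76],
```

View pics/s8.png

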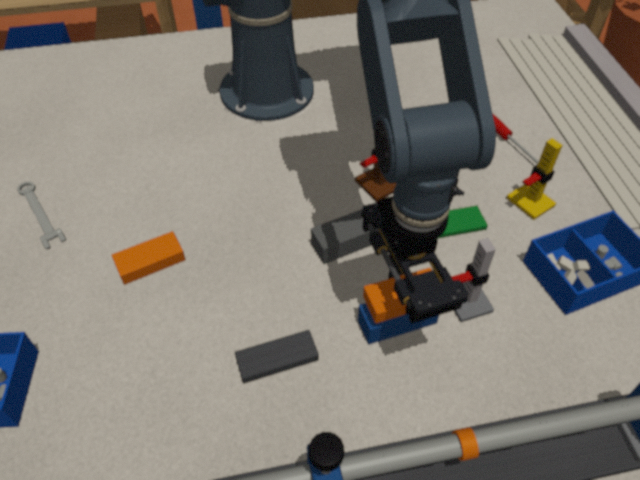

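View pics/w8.png

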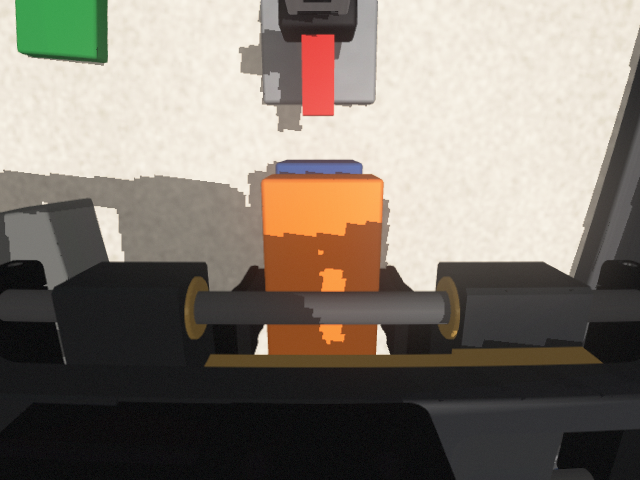

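Packer is centred over the blue rest (wrist px: packer 263-383, rest 277-362, pointer 303-334). I'll lower it gently.

```bash
python3 -m creep '{"dp":[[-0.3,0,0.5],[0,0,0.5],[0,0,0.4],[0,0,0.1],[0,0,0],[0,0,0]],"turn":[[0,0,0],[0,0,0],[0,0,0],[0,0,0],[0,0,0],[0,0,0]]}'
python3 -m creep '{"dp":[[0,0,0.1],[0,0,0.1],[0,0,0]],"turn":[[0,0,0],[0,0,0],[0,0,0]]}'
```

```text
time: 10.65
position: [0.6316, 0.1192, 0.0386]
tool_rot: [0.998, 0.066, 0.0, 0.0]
ft_force: [0.0, 1.2, -2.2]
grip_width: 0.052
time: 10.95
position: [0.6314, 0.1192, 0.0366]
tool_rot: [0.998, 0.066, -0.0, 0.0]
ft_force: [-0.4, 0.4, -1.7]
grip_width: 0.0516
```

```bash
python3 -m creep '{"dp":[[0,0,0.1],[0,0,0.1],[0,0,0]],"turn":[[0,0,0],[0,0,0],[0,0,0]]}'
```

```text
time: 11.25
position: [0.6316, 0.1192, 0.0348]
tool_rot: [0.998, 0.066, 0.0, 0.0]
ft_force: [-0.3, 1.0, -1.9]
grip_width: 0.0519
```

```bash
python3 -m creep '{"dp":[[0,0,0.1],[0,0,0.05],[0,0,0]],"turn":[[0,0,0],[0,0,0],[0,0,0]]}'
```

```text
time: 11.55
position: [0.6316, 0.1192, 0.0347]
tool_rot: [0.998, 0.066, 0.0, 0.0]
ft_force: [-2.6, 0.1, 7.6]
grip_width: 0.0518
```

Contact: the vertical force rose from -1.9 to +7.6 N at the expected height. I'll open slowly and then go up.

```bash
python3 -m creep '{"dp":[[0,0,-0.05],[0,0,0],[0,0,0],[0,0,0],[0,0,0],[0,0,0]],"turn":[[0,0,0],[0,0,0],[0,0,0],[0,0,0],[0,0,0],[0,0,0]]}' -1 
python3 -m creep '{"dp":[[0,0,-1],[0,0,-2],[0,0,-3],[0,0,-4],[0,0,-4],[0,4,0],[0,4,0],[0,4,0],[0,3,0],[0,0,0]],"turn":[[0,0,0],[0,0,0],[0,0,0],[0,0,0],[0,0,0],[0,0,0],[0,0,0],[0,0,0],[0,0,0],[0,0,0]]}' -1
python3 - <<'E'
from h import *
im=shot('wrist','w9.png');shot('scene','s9.png');shot('top','t9.png')
for c in ['wrist','scene','top']:
    for d in robot.tip_of('orange_a',c): print(c,round(d['confidence'],2),toworld(c,d['point']).round(4))
    for d in robot.tip_of('mark',c): print(c,'mark',round(d['confidence'],2),toworld(c,d['point']).round(4))
E
```

```text
time: 12.15
position: [0.6314, 0.1192, 0.0334]
tool_rot: [0.998, 0.066, -0.0, -0.0]
ft_force: [0.3, -0.7, 1.1]
grip_width: 0.0853
time: 13.15
position: [0.6523, -0.034, 0.1746]
tool_rot: [0.998, 0.064, 0.001, 0.001]
ft_force: [0.6, 0.7, -0.5]
grip_width: 0.0872
wrist 0.68 [0.632  0.1223 0.0592]
scene 0.93 [0.6317 0.1186 0.0646]
scene 0.57 [ 0.431  -0.2636  0.0149]
top 0.9 [ 0.4298 -0.264   0.0129]
```

View pics/w9.png

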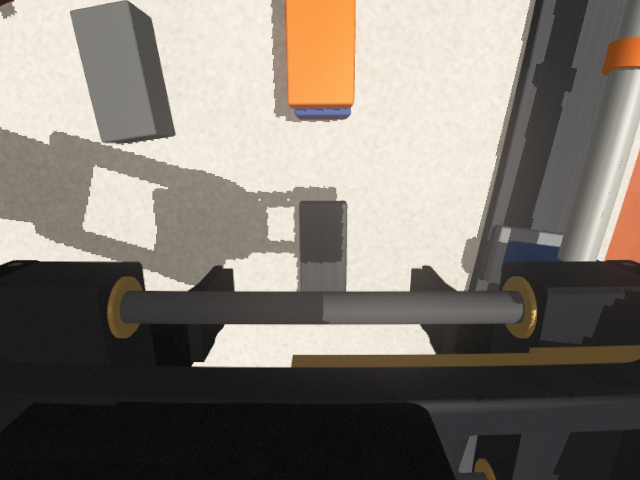

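View pics/s9.png

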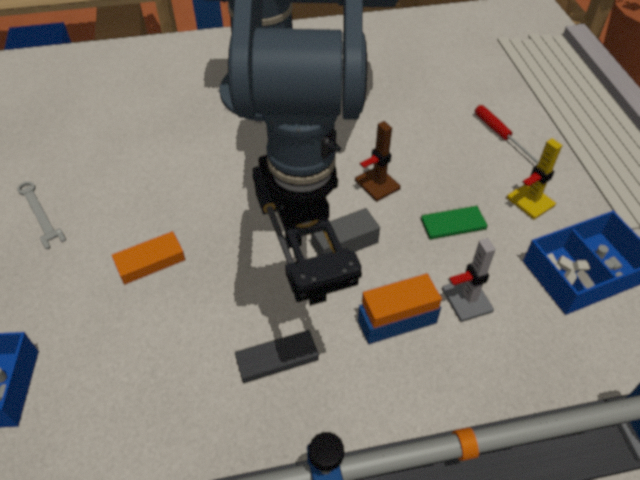

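The orange packer lies square on the blue rest (scene px (400,298)), with the gripper clear of it. Its measured centre is (0.632, 0.119), against (0.6326, 0.1188) for the rest.

```bash
python3 - <<'E'
from h import *
print(robot.get_obs()['time'],robot.get_obs()['joint_velocities']); print(robot.hand_in())
E
```

```text
13.6 [-0.00482571  0.00016748 -0.00100332 -0.00152013 -0.0007772  -0.00046346]
the job is handed in; nothing more can be done
None
```

The high blue rest (48 mm) was in the gauge's bay, so one 28 mm orange packer brings the top to 76 mm, level with the pointer. I stacked one packer on it and handed the job in at 13.6 s. The second orange packer stayed on the table.

- **Position:** the scene camera put the packer's centre at (0.632, 0.119, 0.065), against (0.6326, 0.1188) for the middle of the rest. The packer was set at about the rest's own angle, about 97.6°, and the last pictures show it flat and square with the gripper clear. The wrist camera's estimate was about 4 mm different in y and 5 mm lower in z.
- **Height:** while lowering, the force rose from -1.9 to +7.6 N at the expected height, which shows the packer seated on the rest.
- **Failed or disagreed:**
    - The first grasp closed on nothing, because the fingertips sit roughly 20 mm higher than the reported tool position. I went lower under force and camera checks, and used heights relative to that grasp from then on.
    - The networks never detected the mark, so I took the bay's middle from the blue rest's measured edges.
    - The top camera's last check listed only the second packer, not the stacked one.

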